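Sweep the spent tea-lights into the crumb pan

TASK

Clear the household altar: with the fingertips, sweep the three spent tea-lights that lie loose on the marble through the open mouth of the crumb pan until each lies wholly inside it, upright. Only slide them, gently: do not pinch, press, lift or tip them, and leave the pan and everything else on the altar where it stands.

Things in the scene. Friction and masses are not known exactly. Their poses are not given: they have to be found in the camera images.
- pan: Loose stainless-steel crumb pan (0.45 kg) flat on the marble: a scoop 200 mm wide (y) and 150 mm deep (x), three walls 25 mm high, one open side (mouth). Origin: centre of the scoop's underside. x points from the mouth (edge at x = -75 mm) to the back wall (+75 mm); inner side faces at y = +-97 mm. Flat floor 3 mm above the marble. Handle behind the back wall, to x = +173 mm, 27 mm high.
- pan_mouth (a point): Middle of the front edge of the pan's 200 mm wide open mouth, at marble level. Axes as the pan's. From this edge a lip slopes up from 0 to 3 mm over the first 30 mm. The side walls start 3 mm behind the edge, 3 mm high, and reach 25 mm height 35 mm behind it. The mouth faces the robot's right (-y) within about 0.3 rad.
- votive: Clear glass votive holder with a fresh tea-light inside it, 66 mm across, 55 mm high: leave alone. Origin: centre of its underside.
- cup: Small empty white porcelain offering cup, 60 mm across, 42 mm high: leave alone. Origin: centre of its underside.
- matchbox: Cardboard matchbox lying flat, 64 x 110 mm (x, y) and 22 mm high: leave alone. Origin: centre of its underside.
- candle: Unlit ivory pillar candle, 70 mm across, 100 mm high with its wick: leave alone. Origin: centre of its underside.
- jar: White porcelain jar with a screw-top lid and knob, 84 mm across, 114 mm high: leave alone. Origin: centre of its underside.
- bottle: Empty amber glass bottle, 65 mm across, 165 mm high: leave alone. Origin: centre of its underside.
- bowl: Empty stainless-steel bowl, 124 mm across the rim, 50 mm high: leave alone. Origin: centre of its underside.
- tealight1: One of the three spent tea-lights lying loose on the bare marble: a flat open aluminium cup, 38 mm across and 16 mm high, 10 to 21 g, with a thin cake of wax and a burnt wick in the bottom; it stands upright and slides when pushed sideways below its rim. Origin: centre of its underside.
- tealight2: One of the three spent tea-lights lying loose on the bare marble: a flat open aluminium cup, 38 mm across and 16 mm high, 10 to 21 g, with a thin cake of wax and a burnt wick in the bottom; it stands upright and slides when pushed sideways below its rim. Origin: centre of its underside.
- tealight3: One of the three spent tea-lights lying loose on the bare marble: a flat open aluminium cup, 38 mm across and 16 mm high, 10 to 21 g, with a thin cake of wax and a burnt wick in the bottom; it stands upright and slides when pushed sideways below its rim. Origin: centre of its underside.

How it is judged (in metres and radians):
At the end, for the whole second after the job is handed in: Each tea-light rests in the pan, upright within 0.3 rad: centre 19 mm or more behind the mouth's edge, between the walls, underside below 12 mm. The pan lies flat, moved under 30 mm; every bystander is moved under 25 mm and not tipped (x of tealight1 in the frame of pan between -0.056 and 0.075 m and y of tealight1 in the frame of pan between -0.098 and 0.098 m and height (world z) of each of tealight1, tealight2, tealight3 below 0.012 m and angle between each of tealight1, tealight2, tealight3, votive, cup, matchbox, candle, jar, bottle, bowl's own z axis and vertical below 0.3 rad and linear speed of each of tealight1, tealight2, tealight3, pan below 0.02 m/s and x of tealight2 in the frame of pan between -0.056 and 0.075 m and y of tealight2 in the frame of pan between -0.098 and 0.098 m and x of tealight3 in the frame of pan between -0.056 and 0.075 m and y of tealight3 in the frame of pan between -0.098 and 0.098 m and distance of pan from where it was at the start of the episode below 0.03 m and angle between pan's own z axis and vertical below 0.1 rad and distance of each of votive, cup, matchbox, candle, jar, bottle, bowl from where it was at the start of the episode below 0.025 m); the robot touches nothing.
It fails at once if a tea-light is lifted: its underside more than 12 mm up (height (world z) of any of tealight1, tealight2, tealight3 above 0.012 m).
It fails at once if a tea-light is tipped over (more than 0.8 rad) (angle between any of tealight1, tealight2, tealight3's own z axis and vertical above 0.8 rad).
It fails at once if a tea-light is pinched or pressed by the fingers with more than 12 N (contact force between the fingers and tealight1 above 12 N or contact force between the fingers and tealight2 above 12 N or contact force between the fingers and tealight3 above 12 N).
It fails at once if the pan is pushed 30 mm or more from its place (distance of pan from where it was at the start of the episode above 0.03 m).
It fails at once if a bystander is shifted 25 mm or more, or tipped (distance of any of votive, cup, matchbox, candle, jar, bottle, bowl from where it was at the start of the episode above 0.025 m or angle between any of votive, cup, matchbox, candle, jar, bottle, bowl's own z axis and vertical above 0.3 rad).
It also fails if it takes over 67 s, if anything falls off the work surface, if the arm or the gripper's body presses on something with over 40 N, if the wrist force passes 120 N, or if a joint passes its speed limit or range.

ROBOT

A 6-joint arm with a two-finger parallel gripper is mounted at the origin on the work surface. World frame = base frame: x ahead of the robot, y to its left, z up, the work surface at z = 0. Lengths are in mm, angles in rad, forces in N, time in s.
With the tool pointing down it reaches from about 350 to 975 mm from the base axis. Payload 7.1 kg.
Tool frame: the origin (TCP) lies at the very end of the fingers, on their centre line; the grasp point (between the pads) lies 19 mm behind it (ctrl.grip_point_offset is the distance from the TCP to the grasp point, in mm); z points along the fingers, y is the direction in which the jaws open and shut (so a half turn about z gives the same grasp; the last joint's range is limited). The gripper opens to 88 mm and grips with 3 to 60 N. Pads are 20 mm wide; open, the fingers measure 115 mm over their backs; the gripper's body (75 mm by 178 mm) begins 61 mm behind the grasp point.
Start: joints at [-1.365, 0.423, 1.63, -0, 1.089, -0.019], TCP at [139.339, -609.253, 222.675] pointing down, gripper open.
Joint ranges: [-3, 3], [-0.9, 2.11], [0.09, 2.58], [-1.31, 4.45], [0.11, 2.69], [-2.54, 2.54]. Speed limits (rad/s): [2.39, 2.39, 3.01, 3.14, 3.14, 3.14].

INTERFACE

Orientations are given as a rotation vector (axis times angle).
In Python, from workcell import ctrl gives the robot as it stands.
- The arm moves only by the tool move_arm, never from a script. Its argument "increments" is one flat list of numbers, 5 for each row, row after row: the closure in counts, from 0 (fully open) to 255 (shut), then the shift along the tool's x, y, z in mm, then the turn about the tool's z in degrees. In form: [grip, dx, dy, dz, yaw, grip, dx, dy, dz, yaw, ...]. A call has 1 to 12 rows; each row is the pose to reach, as a shift and turn from the pose measured when the call began, along the tool's axes at that moment; what a row does not reach only later rows make up. A row lasts 1/8 s, in which the tool goes at most 62.5 mm and 10.7 degrees, less where a joint would pass 70% of its speed; a pose out of reach is approached as far as the arm can. A call with a gripper value outside its range is refused whole. The fingers move at their own pace and stop on an object; the grip force is fixed at half the most. Time passes only in rows, so rows that repeat a pose let the fingers close. It gives the time, the measured TCP pose, the force and the opening at its end, in the units of the state.
- ctrl.get_obs(): the state, without advancing time (a new reading comes with each control period).
- ctrl.get_image(name): name is "scene" or "top" or "wrist"; returns a dict with "frame" (420x560x3 uint8, red, green, blue), "vertical_fov" (degrees; the focal length in pixels is half the picture's height over the tangent of half this angle, whatever the lens; pixels are square), "cx", "cy" (the principal point, pixels), "pose" (4x4, takes a point from camera to world coordinates); the wrist camera has in their place "mount" (4x4, takes a point from camera to tool coordinates, whose origin is the TCP and whose axes are the flange's). Camera axes: x right, y down, z forward; pixel columns grow to the right and rows downward; lengths in mm; the calibration is good to about 2 mm. A picture is of the moment at which its call begins: read the wrist's pose just before it. There is no depth.
- ctrl.close_job(): hands the job in, once; it reports no verdict.
The state is a dict: "t": time; "qpos": joint angles; "qvel": joint speeds; "joint_torque": joint torques, N m; "ee_pos": TCP position; "orientation": TCP orientation; "ft_force": force on the tool from outside, world axes, zero at the start; "moment": the same for the moment, N m; "width": finger opening in mm.
Only numpy, scipy, OpenCV 4.12 (cv2) and the standard library are available. Lean on these libraries where they do the work, as an engineer would, in place of code of your own. Each camera call takes 0.05 s, during which the arm holds its last target.

## Working session

There is one attempt and no reset: what is moved stays moved. The work goes in short steps, Python scripts to look and compute and a tool call to move; the robot and the scene stay as the last step left them, time stands still between calls to the robot, and variables do not carry over. Pictures are saved under pics/ and viewed, and the job is handed in when it is done.

Besides the shell and the picture viewer there is one more tool, called after "Emit:" as name(argument=value, ...) on one line, values as JSON. move_arm: Moves the arm, as the interface text tells. Its arguments: {"type":"object","properties":{"increments":{"type":"array","items":{"type":"number"}}},"required":["increments"]}

```bash
mkdir -p pics; ls; python3 - <<'E'
from workcell import ctrl
import cv2,json
import numpy as np
np.set_printoptions(precision=4,suppress=True)
for n in ["scene","top","wrist"]:
    o=ctrl.get_obs()
    d=ctrl.get_image(n)
    cv2.imwrite(f"pics/{n}0.png",d["frame"][:,:,::-1])
    print(n,d["vertical_fov"],d["cx"],d["cy"],d.get("pose",d.get("mount")),[k for k in d])
print(o)
E
```

```text
pics
scene 49.343158651963854 282.8632394261233 204.27668413976653 [[   0.1096    0.7166   -0.6888 1440.7204]
 [   0.994    -0.0836    0.0713 -112.7581]
 [  -0.0065   -0.6924   -0.7214  873.3773]
 [   0.        0.        0.        1.    ]] ['frame', 'vertical_fov', 'cx', 'cy', 'pose']
top 48.91593702224334 285.16394520861473 212.97991342639222 [[   0.0087   -0.9847    0.1738  428.2607]
 [  -1.       -0.0091   -0.0018  -36.0138]
 [   0.0034   -0.1738   -0.9848 1087.1812]
 [   0.        0.        0.        1.    ]] ['frame', 'vertical_fov', 'cx', 'cy', 'pose']
wrist 64.88459706659704 278.93393599868034 204.31572726912336 [[  -0.0003   -0.9551   -0.2962   80.6292]
 [   1.       -0.0003    0.0001    0.1695]
 [  -0.0002   -0.2962    0.9551 -162.1975]
 [   0.        0.        0.        1.    ]] ['frame', 'vertical_fov', 'cx', 'cy', 'mount']
{'t': 0.1, 'qpos': array([-1.365 ,  0.4238,  1.6306, -0.    ,  1.0886, -0.019 ]), 'qvel': array([ 0.0003, -0.0025, -0.002 , -0.0004,  0.0013,  0.0013]), 'joint_torque': array([  0.0002, -54.5614, -27.4325,   0.0646,   0.0189,  -0.    ]), 'ee_pos': array([ 139.2428, -608.801 ,  221.9806]), 'orientation': array([-3.1204, -0.3523,  0.0002]), 'ft_force': array([-0.2879,  0.2807, -0.3112]), 'moment': array([ 0.0036, -0.0102,  0.0077]), 'width': 87.86360445183428}
```

View pics/top0.png

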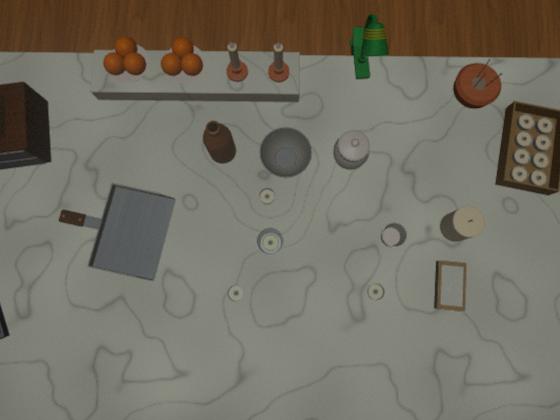

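View pics/scene0.png

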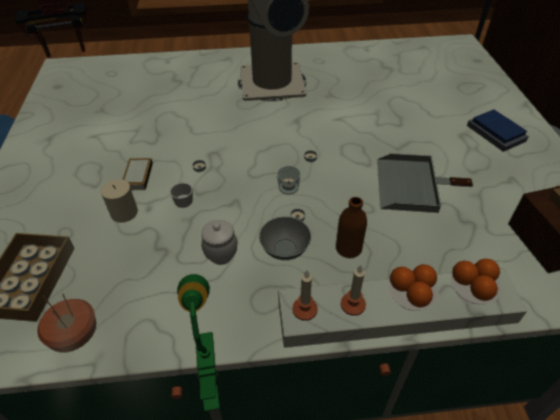

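```bash
cat > h.py <<'E'
from workcell import ctrl
import cv2, numpy as np
np.set_printoptions(precision=1,suppress=True)
def K(d):
    f=d["frame"].shape[0]/2/np.tan(np.radians(d["vertical_fov"])/2); return f,d["cx"],d["cy"]
def px(d,u,v,z,P=None):
    P=d["pose"] if P is None else P
    f,cx,cy=K(d); r=P[:3,:3]@np.array([(u-cx)/f,(v-cy)/f,1]); o=P[:3,3]
    return o+r*(z-o[2])/r[2]
def proj(d,p,P=None):
    P=d["pose"] if P is None else P
    f,cx,cy=K(d); q=P[:3,:3].T@(np.asarray(p)-P[:3,3]); return np.array([cx+f*q[0]/q[2],cy+f*q[1]/q[2]])
def crop(d,name,x0,x1,y0,y1,s):
    im=d["frame"][y0:y1,x0:x1,::-1]
    cv2.imwrite(name,cv2.resize(im,None,fx=s,fy=s,interpolation=cv2.INTER_CUBIC))
E
python3 - <<'E'
from h import *
d=ctrl.get_image("top")
crop(d,"pics/t1.png",80,310,130,310,3)
for n,u,v,z in [("t a",267,196,8),("t b",236,293,8),("t c",375.5,291.5,8),("votive rim",270,241,40),("cup",391,236,42),("bowl",286,152,50)]:
    print(n,px(d,u,v,z))
E
```

```text
t a [659.6   5.7   8. ]
t b [430.7  73.5   8. ]
t c [ 436.8 -247.9    8. ]
votive rim [548.  -4.  40.]
cup [ 561.7 -279.8   42. ]
bowl [756.  -38.6  50. ]
```

View pics/t1.png

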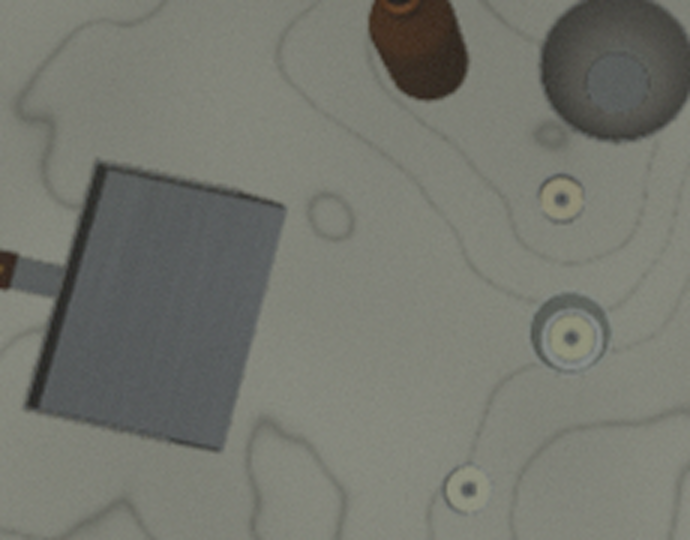

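```bash
python3 - <<'E'
from h import *
d=ctrl.get_image("top"); s=ctrl.get_image("scene")
crop(d,"pics/t2.png",180,320,110,230,5)
crop(s,"pics/s1.png",260,480,120,260,3.5)
A=px(d,175,198.7,1);B=px(d,153.3,279.7,1)
C=px(d,80+25/3,130+410/3,25);D=px(d,80+98/3,130+160/3,25)
print("mouth",A,B,np.linalg.norm(A-B),"back top",C,D,np.linalg.norm(C-D))
ey=(A-B)[:2]; ey/=np.linalg.norm(ey)  # world +x-ish
e=np.array([-ey[1],ey[0]]) ; print("dir",e, (C-B)[:2]@e,(D-A)[:2]@e)
m=(A+B)[:2]/2
for n,p in [("a",(267.3,196.3)),("b",(236,293)),("c",(375.5,291.5)),("vot",(270,241))]:
    q=px(d,*p,8); w=q[:2]-m; print(n,q,"pan mouth frame",w@e,w@np.array([-e[1],e[0]]))
E
```

```text
mouth [652.4 226.7   1. ] [459.5 267.5   1. ] 197.1383824060429 back top [487.  410.9  25. ] [683.  369.7  25. ] 200.32775772928625
dir [0.2 1. ] 145.95900160167346 146.2765930819
a [658.8   5.    8. ] pan mouth frame -215.5224125251981 -150.792381041572
b [430.7  73.5   8. ] pan mouth frame -195.70118908088435 86.63190325237014
c [ 436.8 -247.9    8. ] pan mouth frame -508.90708124021165 14.016091681214029
vot [551.6  -3.    8. ] pan mouth frame -245.5329236452945 -47.57141619928014
```

View pics/t2.png

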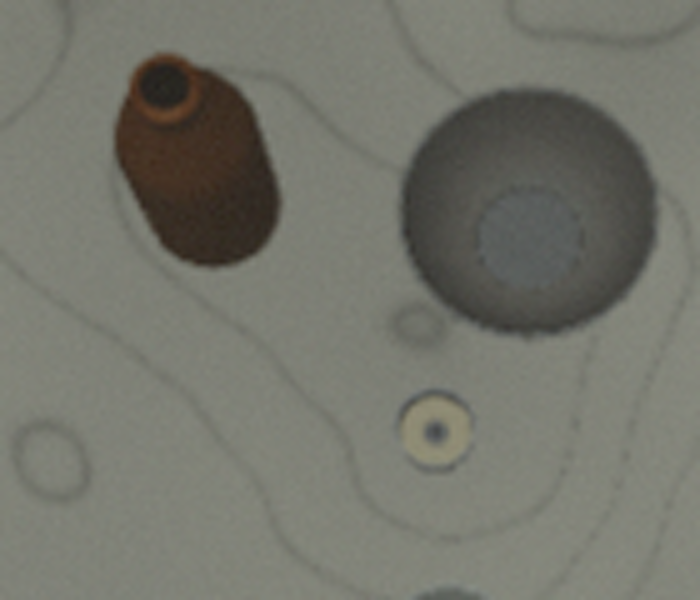

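View pics/s1.png

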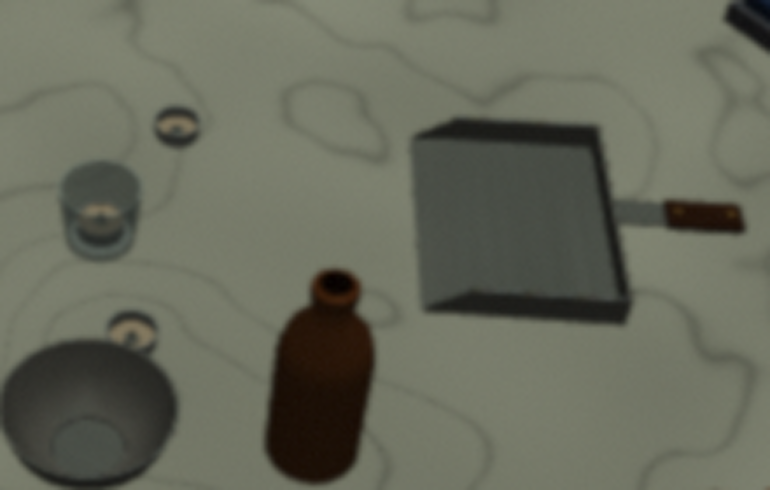

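```bash
cat >> h.py <<'E'
from scipy.spatial.transform import Rotation as R
def pose():
    o=ctrl.get_obs(); return o,o["ee_pos"],R.from_rotvec(o["orientation"]).as_matrix()
M=np.array([556,247.]); TH=np.arctan2(.978,.207)
e=np.array([np.cos(TH),np.sin(TH)]); n=np.array([-e[1],e[0]])
def pw(x,y): return M+x*e+y*n          # mouth frame -> world
def wp(p): w=np.asarray(p)[:2]-M; return np.array([w@e,w@n])
def inc(targets):
    o,p,r=pose(); a0=np.degrees(np.arctan2(r[1,0],r[0,0]))
    print("t",o["t"],"p",p,"ang",round(a0,1),"zdir",r[:,2],"w",o["width"],"F",o["ft_force"], "mouthfr",wp(p))
    for x,y,z,a in targets:
        d=r.T@(np.array([x,y,z])-p); dy=-(a-a0)
        print((x,y,z,a),"->",d,round(dy,1))
E
python3 - <<'E'
from h import *
print(np.degrees(TH))
inc([(428,-289,200,78),(428,-289,40,78),(428,-289,7,78)])
E
```

```text
78.04935273315385
t 0.3 p [ 139.3 -609.1  222.4] ang 12.9 zdir [-0.  0. -1.] w 87.77047710711334 F [-0.5  0.1 -0.1] mouthfr [-923.8  230.4]
(428, -289, 200, 78) -> [ 352.8 -247.6   22.5] -65.1
(428, -289, 40, 78) -> [ 352.8 -247.6  182.5] -65.1
(428, -289, 7, 78) -> [ 352.8 -247.5  215.5] -65.1
```

Emit:
move_arm(increments=[185,352.8,-247.6,22,-65,185,352.8,-247.6,22,-65,185,352.8,-247.6,22,-65,185,352.8,-247.6,22,-65,185,352.8,-247.6,22,-65,185,352.8,-247.6,22,-65,185,352.8,-247.6,22,-65,185,352.8,-247.6,60,-65,185,352.8,-247.6,110,-65,185,352.8,-247.6,150,-65,185,352.8,-247.6,165,-65,185,352.8,-247.6,165,-65])

```text
t: 1.8
ee_pos: [427.8, -288.9, 57.2]
orientation: [-2.442, -1.973, 0.0]
ft_force: [-0.2, 0.8, 0.1]
width: 24.2
```

```bash
python3 - <<'E'
from h import *
inc([(428,-289,7,78)])
d=ctrl.get_image("wrist"); cv2.imwrite("pics/w1.png",d["frame"][:,:,::-1])
o,p,r=pose(); T=np.eye(4);T[:3,:3]=r;T[:3,3]=p; P=T@d["mount"]
print(proj(d,[436.8,-247.9,16],P))
E
```

```text
t 1.8 p [ 427.8 -288.9   57.2] ang 77.9 zdir [-0.  0. -1.] w 24.17761498680051 F [-0.2  0.8  0.1] mouthfr [-550.8   14.5]
(428, -289, 7, 78) -> [-0.1  0.3 50.2] -0.1
[279.5 166.7]
```

View pics/w1.png

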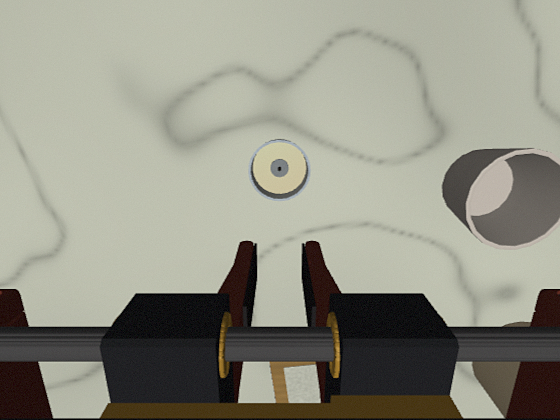

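Emit:
move_arm(increments=[185,0,0,25,0,185,0,0,44,0,185,0,0,50,0,185,0,0,50,0,185,8,0,50,0,185,16,0,50,0,185,24,0,50,0,185,36,-1,50,0,185,51,-2,50,0,185,68,-3,50,0,185,86,-4,50,0,185,104,-5,50,0])

```text
t: 3.35
ee_pos: [445.5, -185.2, 8.2]
orientation: [-2.443, -1.975, -0.001]
ft_force: [-0.0, -0.4, -0.3]
width: 24.5
```

```bash
python3 - <<'E'
from h import *
inc([(*pw(-270,30),7,78),(*pw(90,0),8,78)])
d=ctrl.get_image("wrist"); cv2.imwrite("pics/w2.png",d["frame"][:,:,::-1])
E
```

```text
t 3.35 p [ 445.5 -185.2    8.2] ang 77.9 zdir [ 0.  0. -1.] w 24.46965795595998 F [-0.  -0.4 -0.3] mouthfr [-445.7   18.6]
(np.float64(470.74156156788337), np.float64(-10.93603601691055), 7, 78) -> [175.7 -11.9   1.2] -0.1
(np.float64(574.6362162148343), np.float64(335.04936936284065), 8, 78) -> [535.8  17.1   0.3] -0.1
```

View pics/w2.png

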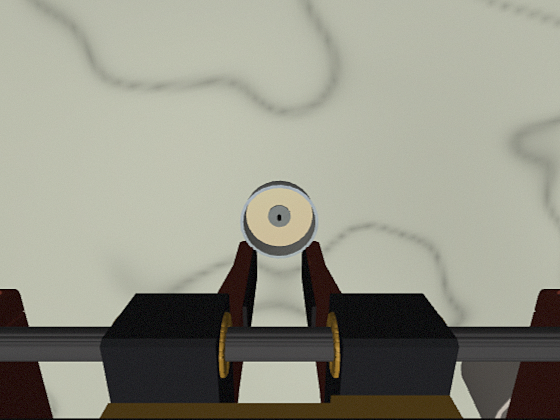

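The light is nested between the fingertips at (280,217). Continue past the votive.

Emit:
move_arm(increments=[185,15,-1,1,0,185,32,-3,1,0,185,50,-4,1,0,185,68,-6,1,0,185,86,-7,1,0,185,104,-9,1,0,185,122,-10,1,0,185,140,-12,1,0,185,158,-12,1,0,185,176,-12,1,0,185,194,-12,1,0,185,212,-11,1,0])

```text
t: 4.9
ee_pos: [478.8, 27.1, 7.2]
orientation: [-2.442, -1.975, 0.0]
ft_force: [0.2, 0.8, -0.7]
width: 24.0
```

```bash
python3 - <<'E'
from h import *
inc([(*pw(90,0),8,78)])
d=ctrl.get_image("wrist"); cv2.imwrite("pics/w3.png",d["frame"][:,:,::-1])
E
```

```text
t 4.9 p [478.8  27.1   7.2] ang 77.9 zdir [-0.  0. -1.] w 24.007591525376814 F [ 0.2  0.8 -0.7] mouthfr [-231.1   30. ]
(np.float64(574.6362162148343), np.float64(335.04936936284065), 8, 78) -> [321.2  29.3  -0.6] -0.1
```

View pics/w3.png

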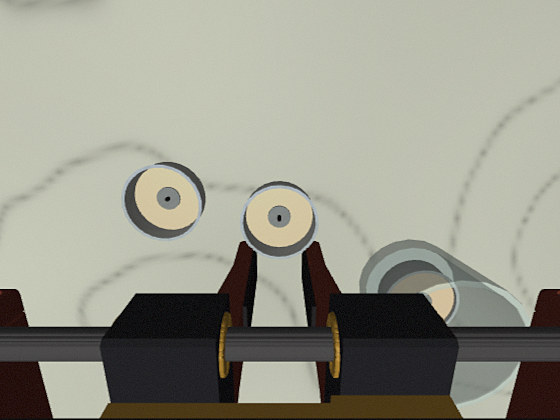

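Emit:
move_arm(increments=[185,15,1,0,0,185,32,3,0,0,185,50,5,0,0,185,68,7,0,0,185,86,9,0,0,185,104,11,0,0,185,122,13,-1,0,185,138,15,-1,0,185,153,16,-1,0,185,166,17,-1,0,185,178,18,-1,0,185,188,19,-1,0])

```text
t: 6.45
ee_pos: [537.7, 208.8, 8.5]
orientation: [-2.441, -1.976, -0.001]
ft_force: [-0.3, -0.3, -0.3]
width: 23.6
```

```bash
python3 - <<'E'
from h import *
inc([(*pw(90,0),8,78)])
d=ctrl.get_image("wrist"); cv2.imwrite("pics/w4.png",d["frame"][:,:,::-1])
E
```

```text
t 6.45 p [537.7 208.8   8.5] ang 78.0 zdir [ 0.  0. -1.] w 23.639506835880894 F [-0.3 -0.3 -0.3] mouthfr [-41.1  10. ]
(np.float64(574.6362162148343), np.float64(335.04936936284065), 8, 78) -> [131.1   9.8   0.6] -0.0
```

View pics/w4.png

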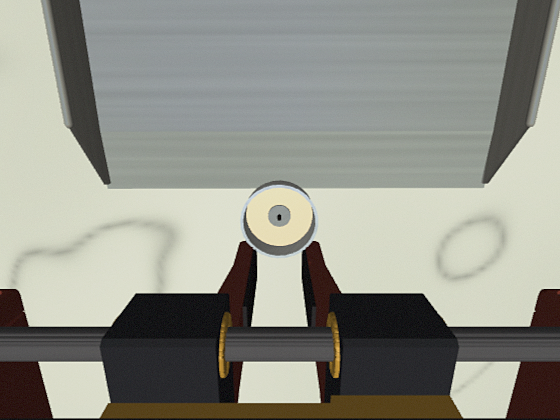

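Emit:
move_arm(increments=[185,8,1,0,0,185,16,2,0,0,185,25,3,0,0,185,35,4,0,0,185,46,5,0,0,185,58,6,0,0,185,71,7,0,0,185,84,8,0,0,185,97,9,0,0,185,109,10,0,0,185,119,10,0,0,185,127,10,0,0])

```text
t: 8.0
ee_pos: [574.6, 332.6, 8.9]
orientation: [-2.441, -1.977, -0.003]
ft_force: [-0.6, -1.0, 1.3]
width: 24.1
```

```bash
python3 - <<'E'
from h import *
inc([(*pw(90,0),8,78)])
d=ctrl.get_image("wrist"); cv2.imwrite("pics/w5.png",d["frame"][:,:,::-1])
E
```

```text
t 8.0 p [574.6 332.6   8.9] ang 78.0 zdir [ 0.  0. -1.] w 24.105081096766707 F [-0.6 -1.   1.3] mouthfr [87.6 -0.5]
(np.float64(574.6362162148343), np.float64(335.04936936284065), 8, 78) -> [ 2.4 -0.5  0.9] -0.0
```

View pics/w5.png

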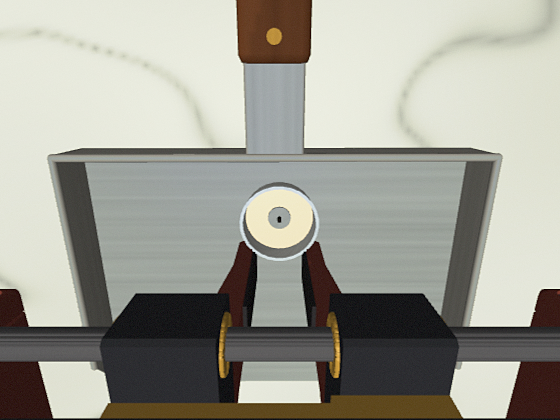

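Emit:
move_arm(increments=[185,-12,0,0,0,185,-35,0,-5,0,185,-60,0,-60,0,185,-70,0,-90,0])

```text
t: 8.55
ee_pos: [559.9, 261.9, 100.7]
orientation: [-2.443, -1.975, -0.005]
ft_force: [0.6, 0.7, 0.9]
width: 23.8
```

```bash
python3 - <<'E'
from h import *
inc([(417.7,33.5,60,72)])
d=ctrl.get_image("top"); crop(d,"pics/t3.png",60,300,130,330,3)
E
```

```text
t 8.55 p [559.9 261.9 100.7] ang 77.9 zdir [ 0.  0. -1.] w 23.804855295855507 F [0.6 0.7 0.9] mouthfr [15.3 -0.7]
(417.7, 33.5, 60, 72) -> [-253.2  -91.2   39.9] 5.9
```

View pics/t3.png

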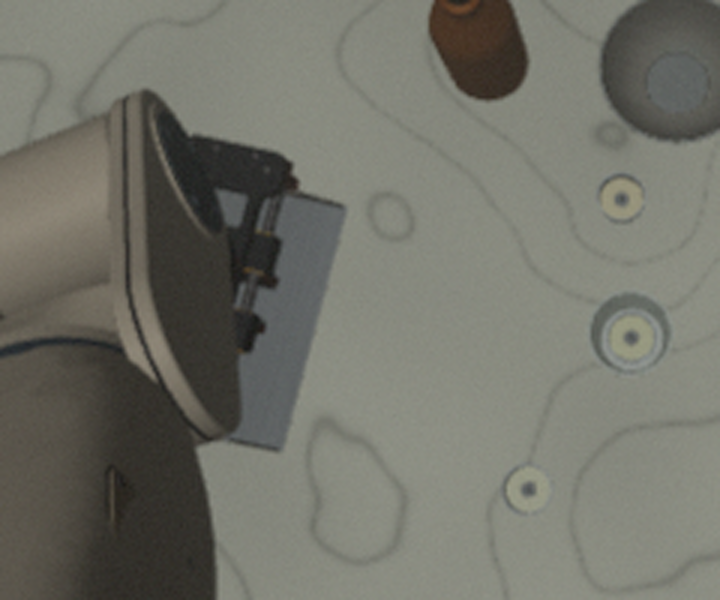

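Emit:
move_arm(increments=[185,-253,-91,20,6,185,-253,-91,20,6,185,-253,-91,20,6,185,-253,-91,20,6,185,-253,-91,20,6,185,-253,-91,20,6,185,-253,-91,40,6,185,-253,-91,40,6])

```text
t: 9.6
ee_pos: [419.3, 34.1, 61.8]
orientation: [-2.543, -1.844, -0.009]
ft_force: [-0.4, -0.3, -0.6]
width: 24.1
```

```bash
python3 - <<'E'
from h import *
inc([(417.7,33.5,8,72),(*pw(80,60),9,72)])
d=ctrl.get_image("wrist"); cv2.imwrite("pics/w6.png",d["frame"][:,:,::-1])
E
```

```text
t 9.6 p [419.3  34.1  61.8] ang 71.9 zdir [ 0.  0. -1.] w 24.12094490454225 F [-0.4 -0.3 -0.6] mouthfr [-236.6   89.7]
(417.7, 33.5, 8, 72) -> [-1.3 -1.5 53.8] -0.1
(np.float64(513.8659459490701), np.float64(337.6902502435257), 9, 72) -> [317.7  -4.7  54.4] -0.1
```

View pics/w6.png

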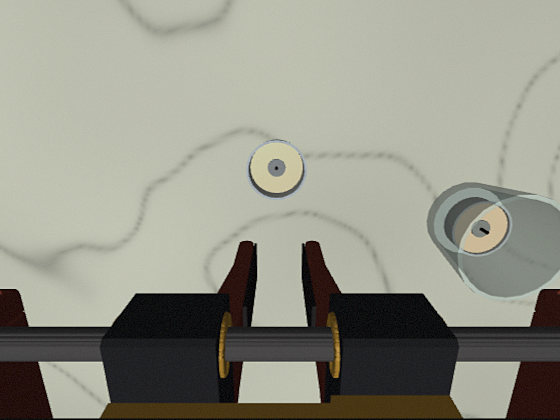

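Emit:
move_arm(increments=[185,-1,-1,25,0,185,-1,-1.5,46,0,185,-1,-1.5,53,0,185,-1,-1.5,53,0,185,8,-1.5,53,0,185,16,-1.5,53,0,185,25,-1.5,53,0,185,37,-1.5,53,0,185,52,-1.5,53,0,185,69,-1.5,53,0,185,86,-1.5,53,0,185,104,-2,53,0])

```text
t: 11.15
ee_pos: [450.6, 135.1, 9.8]
orientation: [2.543, 1.845, 0.01]
ft_force: [0.3, 0.4, -0.1]
width: 24.1
```

```bash
python3 - <<'E'
from h import *
inc([(*pw(-40,65),9,72),(*pw(80,60),9,72)])
d=ctrl.get_image("wrist"); cv2.imwrite("pics/w7.png",d["frame"][:,:,::-1])
E
```

```text
t 11.15 p [450.6 135.1   9.8] ang 71.9 zdir [ 0.  0. -1.] w 24.14631223274087 F [ 0.3  0.4 -0.1] mouthfr [-131.2   79.9]
(np.float64(484.1260260313553), np.float64(221.3264364383401), 9, 72) -> [92.3  5.1  1.3] -0.1
(np.float64(513.8659459490701), np.float64(337.6902502435257), 9, 72) -> [212.2  -2.8   1.9] -0.1
```

View pics/w7.png

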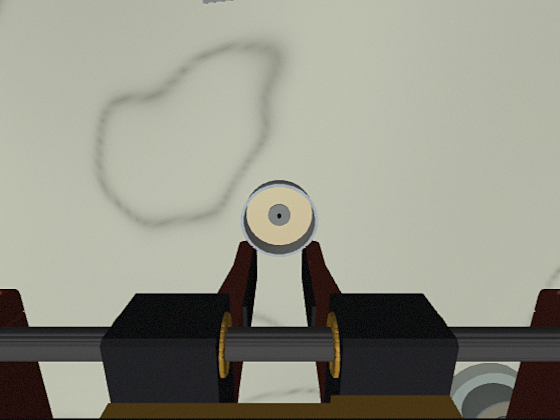

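Emit:
move_arm(increments=[185,12,1,1,0,185,26,2,1,0,185,41,3,1,0,185,56,4,1,0,185,70,5,1,0,185,82,6,1,0,185,92,6,1,0,185,100,6,1,0,185,109,5,1,0,185,119,4,1,0,185,130,3,1,0,185,140,3,1,0])

```text
t: 12.7
ee_pos: [498.2, 269.5, 10.0]
orientation: [2.542, 1.845, 0.013]
ft_force: [-1.1, -1.0, 0.9]
width: 24.5
```

```bash
python3 - <<'E'
from h import *
inc([(*pw(78,60),9,72)])
d=ctrl.get_image("wrist"); cv2.imwrite("pics/w8.png",d["frame"][:,:,::-1])
E
```

```text
t 12.7 p [498.2 269.5  10. ] ang 72.0 zdir [ 0.  0. -1.] w 24.462167507154458 F [-1.1 -1.   0.9] mouthfr [10.  61.2]
(np.float64(513.4518078109627), np.float64(335.73359759101817), 9, 72) -> [67.7 -6.1  1.4] -0.0
```

View pics/w8.png

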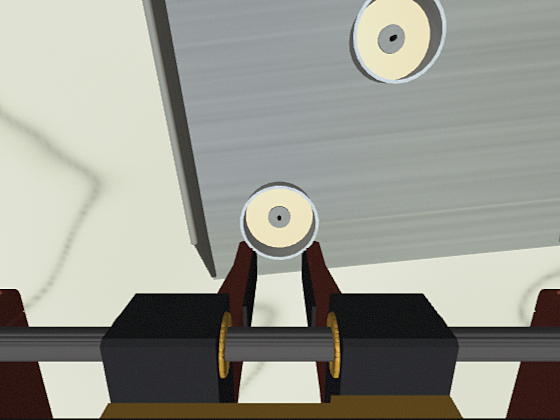

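Emit:
move_arm(increments=[185,9,0,1,0,185,19,-1,1,0,185,29,-1,1,0,185,40,-2,1,0,185,50,-2,1,0,185,58,-2,1,0,185,64,-2,1,0,185,64,-2,1,0])

```text
t: 13.75
ee_pos: [517.1, 332.5, 9.6]
orientation: [2.541, 1.846, 0.016]
ft_force: [-0.7, -0.7, -0.1]
width: 23.7
```

```bash
python3 - <<'E'
from h import *
inc([(*pw(78,60),9,72)])
d=ctrl.get_image("wrist"); cv2.imwrite("pics/w9.png",d["frame"][:,:,::-1])
E
```

```text
t 13.75 p [517.1 332.5   9.6] ang 72.0 zdir [ 0.  0. -1.] w 23.685840857544253 F [-0.7 -0.7 -0.1] mouthfr [75.6 55.7]
(np.float64(513.4518078109627), np.float64(335.73359759101817), 9, 72) -> [ 2.  -4.5  0.6] -0.0
```

View pics/w9.png

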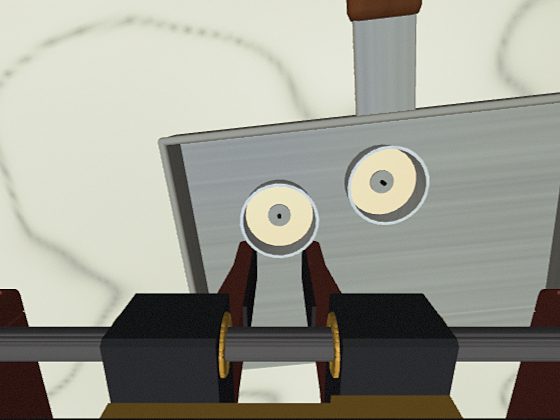

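Emit:
move_arm(increments=[185,-12,0,0,0,185,-32,0,-4,0,185,-60,0,-60,0,185,-80,0,-115,0,185,-80,0,-115,0])

```text
t: 14.42
ee_pos: [492.6, 254.1, 128.0]
orientation: [2.542, 1.842, 0.025]
ft_force: [0.6, -0.5, -0.0]
width: 24.2
```

```bash
python3 - <<'E'
from h import *
inc([(655,-38,120,92),(655,-38,65,92)])
d=ctrl.get_image("top")
print("bottle near base",px(d,222.6,163,0),"bowl rim", px(d,180+528/5,110+212/5,50),px(d,180+403/5,152,50), px(d,285.6,110+335/5,50))
E
```

```text
t 14.425 p [492.6 254.1 128. ] ang 71.9 zdir [ 0.  0. -1.] w 24.20416248121193 F [ 0.6 -0.5 -0. ] mouthfr [-6.2 63.5]
(655, -38, 120, 92) -> [-227.1  245.2    7.9] -20.1
(655, -38, 65, 92) -> [-227.8  244.6   62.9] -20.1
bottle near base [742.4 115.5   0. ] bowl rim [755.  -37.7  50. ] [755.4  20.7  50. ] [695.9 -38.2  50. ]
```

Emit:
move_arm(increments=[185,-227,245,8,-20,185,-227,245,8,-20,185,-227,245,8,-20,185,-227,245,8,-20,185,-227,245,8,-20,185,-227,245,8,-20,185,-227,245,30,-20,185,-227,245,55,-20,185,-227,245,62,-20,185,-227,245,62,-20])

```text
t: 15.72
ee_pos: [653.8, -37.2, 62.7]
orientation: [2.183, 2.256, 0.018]
ft_force: [0.1, -1.2, -0.2]
width: 24.0
```

```bash
python3 - <<'E'
from h import *
inc([(653,-37,8,92),(633,35,8,92),(*pw(-40,-45),8,92),(*pw(55,-58),9,84)])
d=ctrl.get_image("wrist"); cv2.imwrite("pics/w10.png",d["frame"][:,:,::-1])
E
```

```text
t 15.725 p [653.8 -37.2  62.7] ang 91.9 zdir [ 0.  0. -1.] w 24.003467521438328 F [ 0.1 -1.2 -0.2] mouthfr [-257.8 -154.5]
(653, -37, 8, 92) -> [-0.2 -1.3 54.7] -0.1
(633, 35, 8, 92) -> [ 72.5 -18.9  55. ] -0.1
(np.float64(591.7419219192717), np.float64(198.54883884243142), 8, 92) -> [237.3 -54.8  55.8] -0.1
(np.float64(624.1317257206739), np.float64(288.7979419388427), 9, 84) -> [326.4 -19.4  55.7] 7.9
```

View pics/w10.png

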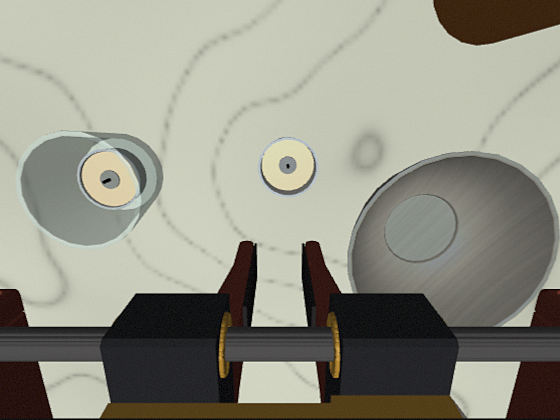

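Emit:
move_arm(increments=[185,0,-1,25,0,185,0,-1,47,0,185,0,-1,54,0,185,0,-1,54,0,185,8,-1,54,0,185,15,-1,54,0,185,22,-1,54,0,185,30,-3,54,0,185,40,-6,54,0,185,51,-10,54,0,185,62,-14,54,0,185,74,-19,54,0])

```text
t: 17.27
ee_pos: [633.3, 37.3, 9.9]
orientation: [2.182, 2.256, 0.02]
ft_force: [-0.0, -0.1, 0.7]
width: 24.2
```

```bash
python3 - <<'E'
from h import *
inc([(*pw(-40,-50),9,90),(*pw(55,-58),9,84)])
d=ctrl.get_image("wrist"); cv2.imwrite("pics/w11.png",d["frame"][:,:,::-1])
E
```

```text
t 17.275 p [633.3  37.3   9.9] ang 91.9 zdir [ 0.  0. -1.] w 24.19990372694712 F [-0.  -0.1  0.7] mouthfr [-189.1 -119. ]
(np.float64(596.6335535505406), np.float64(197.51349349716284), 9, 90) -> [161.3 -31.3   1.6] 1.9
(np.float64(624.1317257206739), np.float64(288.7979419388427), 9, 84) -> [251.6  -0.8   2.5] 7.9
```

View pics/w11.png

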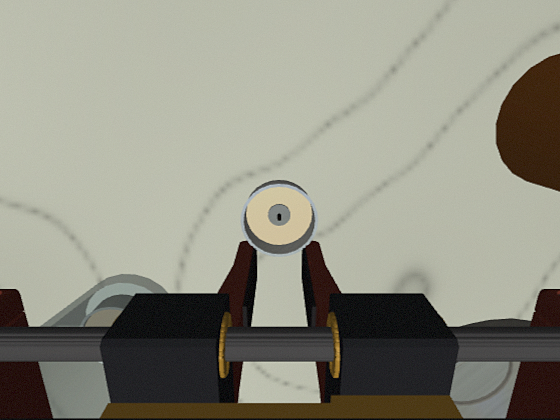

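Emit:
move_arm(increments=[185,11,-4,1,0,185,24,-9,1,0,185,38,-14,1,0,185,53,-19,1,0,185,68,-23,1,0,185,83,-26,1,0,185,98,-29,1,0,185,113,-30,1,0,185,127,-31,1,0,185,140,-31,1,0,185,151,-31,1,0,185,159,-31,1,0])

```text
t: 18.82
ee_pos: [596.1, 197.1, 9.5]
orientation: [2.182, 2.257, 0.019]
ft_force: [-0.0, -0.4, 0.0]
width: 24.1
```

```bash
python3 - <<'E'
from h import *
inc([(*pw(0,-54),9,85),(*pw(60,-58),9,80)])
d=ctrl.get_image("wrist"); cv2.imwrite("pics/w12.png",d["frame"][:,:,::-1])
E
```

```text
t 18.825 p [596.1 197.1   9.5] ang 92.0 zdir [ 0.  0. -1.] w 24.14638020569581 F [-0.  -0.4  0. ] mouthfr [-40.5 -49.5]
(np.float64(608.8296216177044), np.float64(235.81827027109938), 9, 85) -> [38.2 14.1  0.9] 7.0
(np.float64(625.1670710659424), np.float64(293.68957357011163), 9, 80) -> [95.5 32.4  1.5] 12.0
```

View pics/w12.png

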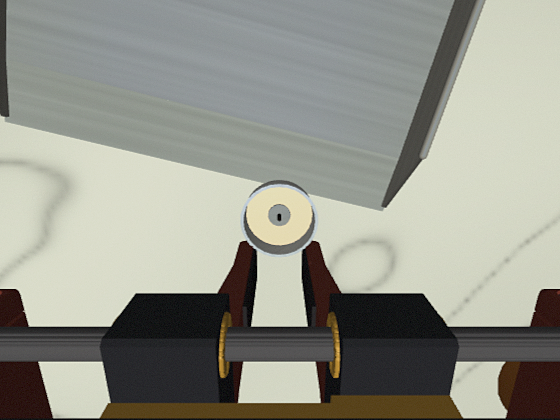

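Emit:
move_arm(increments=[185,8,2,0.5,1,185,16,5,0.5,2,185,24,8,0.5,4,185,32,11,0.5,5,185,41,14,0.5,6,185,50,17,0.5,7,185,59,20,0.5,8,185,68,23,0.5,9,185,77,26,0.5,10,185,85,29,0.5,11,185,91,31,0.5,12,185,95,32,0.5,12])

```text
t: 20.38
ee_pos: [624.9, 294.3, 10.1]
orientation: [2.407, 2.018, 0.02]
ft_force: [0.4, -0.5, 0.8]
width: 24.0
```

```bash
python3 - <<'E'
from h import *
inc([(*pw(70,-58),9,80)])
d=ctrl.get_image("wrist"); cv2.imwrite("pics/w13.png",d["frame"][:,:,::-1])
E
```

```text
t 20.375 p [624.9 294.3  10.1] ang 80.0 zdir [ 0.  0. -1.] w 23.952041159862368 F [ 0.4 -0.5  0.8] mouthfr [ 60.5 -57.6]
(np.float64(627.2377617564796), np.float64(303.4728368326495), 9, 80) -> [9.5 0.7 1.2] -0.0
```

View pics/w13.png

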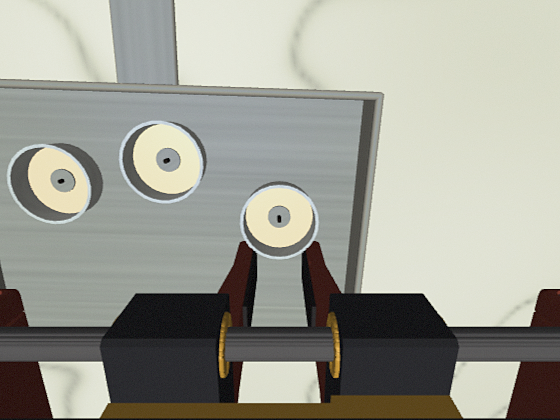

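All three are well inside and upright. Retreat, lift clear and check.

Emit:
move_arm(increments=[185,-12,0,0,0,185,-32,0,-3,0,185,-55,0,-50,0,185,-90,40,-110,0,185,-150,150,-160,0,185,-210,150,-160,0,185,-270,150,-160,0,185,-330,150,-160,0,185,-390,150,-160,0,185,-390,150,-160,0])

```text
t: 21.68
ee_pos: [701.4, -121.0, 167.9]
orientation: [2.409, 2.016, 0.019]
ft_force: [-0.0, -0.1, -0.1]
width: 24.2
```

```bash
python3 - <<'E'
from h import *
inc([])
d=ctrl.get_image("top"); cv2.imwrite("pics/t4.png",d["frame"][:,:,::-1]);crop(d,"pics/t5.png",70,230,170,300,4.5)
E
```

```text
t 21.675 p [ 701.4 -121.   167.9] ang 79.9 zdir [ 0.  0. -1.] w 24.15058496958371 F [-0.  -0.1 -0.1] mouthfr [-329.9 -218.5]
```

View pics/t4.png

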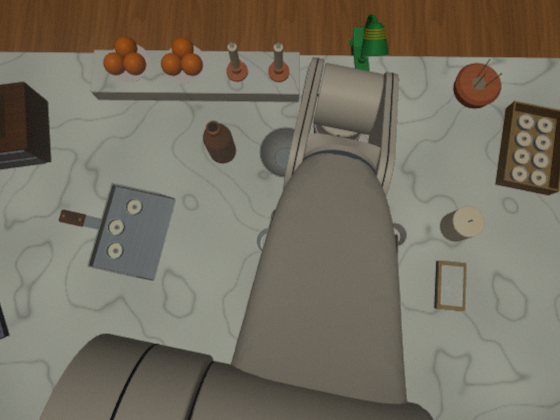

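View pics/t5.png

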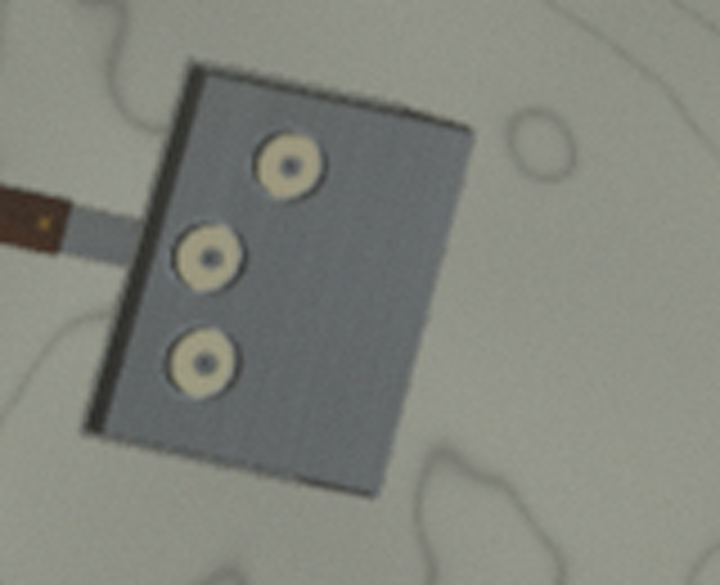

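```bash
python3 - <<'E'
from h import *
d=ctrl.get_image("scene"); cv2.imwrite("pics/s2.png",d["frame"][:,:,::-1])
E
```

```text
(no output)
```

View pics/s2.png

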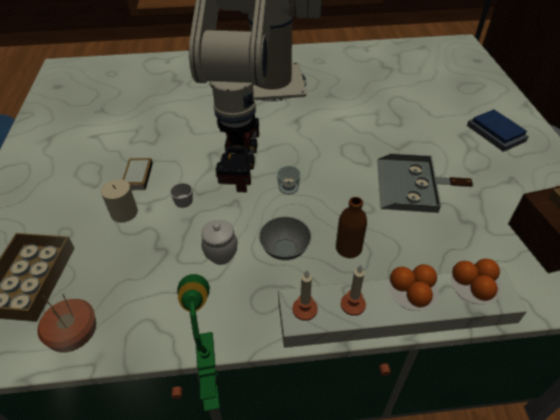

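The scene view shows every bystander at its starting pixel position: jar (219,240), bowl (285,238), votive (289,180), cup (182,195), bottle (352,228). All three lights are upright in the pan, and the arm is clear of everything.

```bash
python3 -c "
from workcell import ctrl
print(ctrl.close_job())"
```

```text
the job is handed in; nothing more can be done
None
```

All three tea-lights are in the crumb pan, upright, and I handed the job in at about 22 s of the 67 s allowed. I swept each one in by cradling it between the half-closed fingertips (24 mm gap) and sliding it at up to about 0.14 m/s.

- **Tea-lights:** by my measurements their centres lie about 85 to 113 mm behind the mouth's edge and about 40 mm or more from the side walls. The limits are 19 mm behind the edge and between the walls.
- **Pan:** its mouth corners sit at the same pixels as at the start, to within about half a pixel (roughly 1 mm).
- **Bystanders:** all look unmoved and upright in the final pictures. The arm hid the jar, cup and votive from the top camera, so I checked those in the scene view only, by eye.
- **Arm and forces:** the arm was clear of everything when I handed in, with the wrist force near zero. Readings at the ends of the moves stayed within about 2 N. I had no direct reading of finger force on the tea-lights.

No check failed or disagreed. On the final retreat the arm went further towards the jar than I intended. The fingertips were at 168 mm by then, above the 114 mm jar, and touched nothing.

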